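# Line up the pellet bottles by height on the feeding cabinet

### The job

Put the four blue fish-pellet bottles away on top of the walnut cabinet: one standing in the middle of each cork round along the brass rail, in order of height, with the shortest next to the white feeding dish and the tallest at the far end by the clear scoop. Keep the bottles upright, and leave the dish and the scoop where they are.

Things in the scene. Friction and masses are not known exactly. Their poses are not given: they have to be found in the camera images.
- bottle_75_mid (a point): The shortest of the four loose blue pellet bottles: a round upright bottle 75 mm tall and 42 mm in diameter, paper label with orange stripe, a narrow shoulder from 48 mm up, and a tight ribbed white screw cap 36 mm wide and 16 mm high as its top. It stands on the work surface at the start; grippers reach only its upper part from above. The point is on its axis half-way up, 37.5 mm above its underside; z points up along the bottle.
- bottle_95_mid (a point): The second shortest of the four loose blue pellet bottles: a round upright bottle 95 mm tall and 45 mm in diameter, paper label with orange stripe, a narrow shoulder from 68 mm up, and a tight ribbed white screw cap 39 mm wide and 16 mm high as its top. It stands on the work surface at the start; grippers reach only its upper part from above. The point is on its axis half-way up, 47.5 mm above its underside; z points up along the bottle.
- bottle_115_mid (a point): The second tallest of the four loose blue pellet bottles: a round upright bottle 115 mm tall and 48 mm in diameter, paper label with orange stripe, a narrow shoulder from 88 mm up, and a tight ribbed white screw cap 41 mm wide and 16 mm high as its top. It stands on the work surface at the start; grippers reach only its upper part from above. The point is on its axis half-way up, 57.5 mm above its underside; z points up along the bottle.
- bottle_135_mid (a point): The tallest of the four loose blue pellet bottles: a round upright bottle 135 mm tall and 51 mm in diameter, paper label with orange stripe, a narrow shoulder from 108 mm up, and a tight ribbed white screw cap 44 mm wide and 16 mm high as its top. It stands on the work surface at the start; grippers reach only its upper part from above. The point is on its axis half-way up, 67.5 mm above its underside; z points up along the bottle.
- cork_a: One of four alike cork rounds (64 mm across, 3 mm thick, fixed) in a row about 80 mm apart on top of the walnut cabinet, before the brass rail. Which name lies where in the row changes from start to start. Origin at the centre of its underside, on the cabinet's top, 140 mm above the work surface; y runs along the row, x points to the rail at the back.
- cork_b: Another cork round; same size, origin and axes as cork_a. The cabinet under them measures 220 mm along x, 510 mm along y; the row is 25 mm behind the middle of its top and the rail, 30 mm high, 73 mm behind the row.
- cork_c: Another cork round; same size, origin and axes as cork_a. The cabinet stands elsewhere and at another angle at every start; its drawer is pulled half open towards the robot (about 90 mm) and is lower than the top.
- cork_d: The last cork round; same size, origin and axes as cork_a.
- feeding_dish: The loose white ceramic feeding dish, 84 mm across and 26 mm high, standing on the cabinet's top beyond one end of the row of corks (either end), its centre about 90 mm from the nearest cork's centre. Origin at the centre of its underside. To be left alone.
- scoop: The loose clear plastic measuring scoop, a 44 mm wide, 34 mm high cup with a flat handle reaching 95 mm from the cup's centre towards the cabinet's front (-x); it stands on the cabinet's top beyond the other end of the row. Origin at the centre of the cup's underside. To be left alone.
Not all that is in view belongs to the job. What is shaped like the part that bears bottle_115_mid but green is not meant.

How it is judged (in metres and radians):
At the end, for the whole second after the job is handed in: All four bottles stand upright (within 0.1 rad), released and at rest on the corks, one to each, their axes within 14 mm of the cork's centre, and their heights rise steadily along the row from the cork next to the feeding dish to the one by the scoop ((horizontal distance between bottle_75_mid and cork_a below 0.014 m or horizontal distance between bottle_75_mid and cork_b below 0.014 m or horizontal distance between bottle_75_mid and cork_c below 0.014 m or horizontal distance between bottle_75_mid and cork_d below 0.014 m) and horizontal distance between bottle_75_mid and feeding_dish below 0.13 m and height (world z) of bottle_75_mid between 0.1755 and 0.1855 m and angle between each of bottle_75_mid, bottle_95_mid, bottle_115_mid, bottle_135_mid's own z axis and vertical below 0.1 rad and linear speed of each of bottle_75, bottle_95, bottle_115, bottle_135 below 0.02 m/s and (horizontal distance between bottle_95_mid and cork_a below 0.014 m or horizontal distance between bottle_95_mid and cork_b below 0.014 m or horizontal distance between bottle_95_mid and cork_c below 0.014 m or horizontal distance between bottle_95_mid and cork_d below 0.014 m) and horizontal distance between bottle_95_mid and feeding_dish between 0.13 and 0.21 m and height (world z) of bottle_95_mid between 0.1855 and 0.1955 m and (horizontal distance between bottle_115_mid and cork_a below 0.014 m or horizontal distance between bottle_115_mid and cork_b below 0.014 m or horizontal distance between bottle_115_mid and cork_c below 0.014 m or horizontal distance between bottle_115_mid and cork_d below 0.014 m) and horizontal distance between bottle_115_mid and feeding_dish between 0.21 and 0.29 m and height (world z) of bottle_115_mid between 0.1955 and 0.2055 m and (horizontal distance between bottle_135_mid and cork_a below 0.014 m or horizontal distance between bottle_135_mid and cork_b below 0.014 m or horizontal distance between bottle_135_mid and cork_c below 0.014 m or horizontal distance between bottle_135_mid and cork_d below 0.014 m) and horizontal distance between bottle_135_mid and feeding_dish above 0.29 m and height (world z) of bottle_135_mid between 0.2055 and 0.2155 m); the robot touches nothing.
It fails at once if a bottle is tipped over (tilted by more than 0.6 rad) (angle between any of bottle_75_mid, bottle_95_mid, bottle_115_mid, bottle_135_mid's own z axis and vertical above 0.6 rad).
It fails at once if the feeding dish is pushed more than 15 mm from its place (distance of feeding_dish from where it was at the start of the episode above 0.015 m).
It fails at once if the scoop is pushed more than 15 mm from its place (distance of scoop from where it was at the start of the episode above 0.015 m).
It also fails if it takes over 102 s, if anything falls off the work surface, if the arm or the gripper's body presses on something with over 40 N, if the wrist force passes 120 N, or if a joint passes its speed limit or range.

### The arm

A 6-joint arm with a two-finger parallel gripper is mounted at the origin on the work surface. World frame = base frame: x ahead of the robot, y to its left, z up, the work surface at z = 0. Lengths are in mm, angles in rad, forces in N, time in s.
With the tool pointing down it reaches from about 375 to 925 mm from the base axis. Payload 5.7 kg.
Tool frame: the origin (TCP) lies at the very end of the fingers, on their centre line; the grasp point (between the pads) lies 19 mm behind it; z points along the fingers, y is the line along which they close (so a half turn about z gives the same grasp; the last joint's range is limited). The gripper opens to 85 mm and grips with 20 to 120 N. Pads are 22 mm wide; open, the fingers measure 114 mm over their backs; the gripper's body (76 mm by 85 mm) begins 54 mm behind the grasp point. The pads swing forward as they close: fully open they stand 13 mm farther back than shut.
Start: joints at [-1.425, 0.359, 1.51, -0, 1.272, -0.115], TCP at [154.698, -579.679, 194.967] pointing down, gripper open.
Joint ranges: [-2.97, 2.97], [-1.01, 2.36], [0.21, 2.38], [-0.96, 4.11], [0.2, 2.71], [-2.98, 2.98]. Speed limits (rad/s): [2.39, 2.39, 3.14, 3.14, 3.14, 3.14].

### API

Orientations are given as a rotation vector (axis times angle).
In Python, from station import bot gives the robot as it stands. The module is installed in compiled form; this text tells all that it offers.
- The arm moves only by the tool servo_tool, never from a script. Its argument "steps" is one flat list of numbers, 5 for each row, row after row: the closure, from 0 (fully open) to 1 (shut), then the shift along the tool's x, y, z in m, then the turn about the tool's z in rad. In form: [jaw, dx, dy, dz, turn, jaw, dx, dy, dz, turn, ...]. A call has 1 to 5 rows; each row is the pose to reach, as a shift and turn from the pose commanded when the call began, along the tool's axes at that moment; what a row does not reach only later rows make up. A row lasts 1/10 s, in which the tool goes at most 50 mm and 8.59 degrees, less where a joint would pass 70% of its speed; a pose out of reach is approached as far as the arm can. A call with a gripper value outside its range is refused whole. The fingers move at their own pace and stop on an object; "grip_force" is the grip in N (left out, the last holds). Time passes only in rows, so rows that repeat a pose let the fingers close. It gives the time, the measured TCP pose, the force, the opening and the grip force at its end, in the units of the state.
- bot.read_state(): the state, without advancing time (a new reading comes with each control period).
- bot.read_camera(name): name is "scene" or "top"; returns a dict with "pixels" (480x640x3 uint8, red, green, blue), "z_map" (480x640 float32, mm along the optical axis (not along the pixel's ray), 0 where there is no reading), "mtx" (3x3 intrinsics, pixels), "dist_coeffs" ([k1, k2, p1, p2, k3] as OpenCV has them; the pictures are not rectified), "R" (3x3) and "t" (3): a world point X has camera coordinates R X + t. Camera axes: x right, y down, z forward; pixel columns grow to the right and rows downward; lengths in mm; the calibration is good to about 2 mm. A picture is of the moment at which its call begins.
- bot.job_done(): hands the job in; it is judged then, once.
The state is a dict: "time": time; "q": joint angles; "dq": joint speeds; "tau": joint torques, N m; "tool_pos": TCP position; "eef_rot": TCP orientation; "ft_force": force on the tool from outside, world axes, zero at the start; "torque": the same for the moment, N m; "width": finger opening in mm; "grip_force": force on a finger pad.
Only numpy, scipy, OpenCV 4.12 (cv2) and the standard library are available. Lean on these libraries where they do the work, as an engineer would, in place of code of your own. Each camera call takes 0.05 s, during which the arm holds its last target. There are 200 camera calls.

## Working session

There is one attempt and no reset: what is moved stays moved. The work goes in short steps, Python scripts to look and compute and a tool call to move; the robot and the scene stay as the last step left them, time stands still between calls to the robot, and variables do not carry over. Pictures are saved under pics/ and viewed, at most 14 in all, crops included, and the job is handed in when it is done.

Besides the shell and the picture viewer there is one more tool, called as a command line: name --argument value ..., lists and objects as JSON in quotes. servo_tool: Moves the arm, as the interface text tells. Its arguments: {"type":"object","properties":{"steps":{"type":"array","items":{"type":"number"}},"grip_force":{"type":"number"}},"required":["steps"]}

```bash
mkdir -p pics
cat > h.py <<'E'
import numpy as np, cv2
from station import bot
def cam(n):
    c=bot.read_camera(n); return c
def save(img,f): cv2.imwrite('pics/'+f,cv2.cvtColor(img,cv2.COLOR_RGB2BGR))
def ray(c,uv):
    p=cv2.undistortPoints(np.array(uv,float).reshape(-1,1,2),np.array(c['mtx']),np.array(c['dist_coeffs'])).reshape(-1,2)
    R=np.array(c['R']);t=np.array(c['t']).ravel()
    d=np.c_[p,np.ones(len(p))]@R
    return -R.T@t,d
def plane(c,uv,z):
    o,d=ray(c,uv); s=(z-o[2])/d[:,2]; return o+s[:,None]*d
def cloud(c):
    h,w=c['z_map'].shape
    v,u=np.mgrid[:h,:w]; o,d=ray(c,np.c_[u.ravel(),v.ravel()])
    P=o+d*c['z_map'].reshape(-1,1); return P.reshape(h,w,3)
E
python3 - <<'E'
from h import *
for n in('scene','top'):
    c=cam(n); save(c['pixels'],n+'0.png'); np.save(n+'0.npy',c,allow_pickle=True)
    R=np.array(c['R']);print(n,-R.T@np.array(c['t']).ravel(),R[2],np.array(c['mtx'])[0,0],c['dist_coeffs'])
s=bot.read_state();print(s)
E
```

```text
scene [1391.09858649 -135.23981127  846.62492862] [-0.74853298  0.09741264 -0.65590331] 444.8318465209706 [0.01847775 0.         0.         0.         0.        ]
top [ 462.49530265  -37.69462601 1493.75305572] [ 6.62467714e-02 -8.16332161e-04 -9.97802936e-01] 552.7178129979657 [0.02508684 0.         0.         0.         0.        ]
{'time': 0.1, 'q': array([-1.42508174e+00,  3.59484082e-01,  1.51134112e+00, -1.26558199e-05,
        1.27250430e+00, -1.15094563e-01]), 'dq': array([ 0.00075784, -0.00019287, -0.00239664, -0.00032171, -0.00011814,
        0.00121399]), 'tau': array([ 3.75972177e-04, -5.28651845e+01, -2.79349351e+01, -8.64389358e-05,
        5.02914801e-03,  6.03692722e-07]), 'tool_pos': array([ 154.60785218, -579.02636919,  194.20083549]), 'eef_rot': array([-3.11319607e+00, -4.08297927e-01,  6.07284720e-05]), 'ft_force': array([-0.05367342, -0.28252904,  0.38066153]), 'torque': array([ 0.00303285,  0.01891134, -0.04264577]), 'grip_force': 0.0, 'width': 85.55627062008107}
```

View pics/scene0.png

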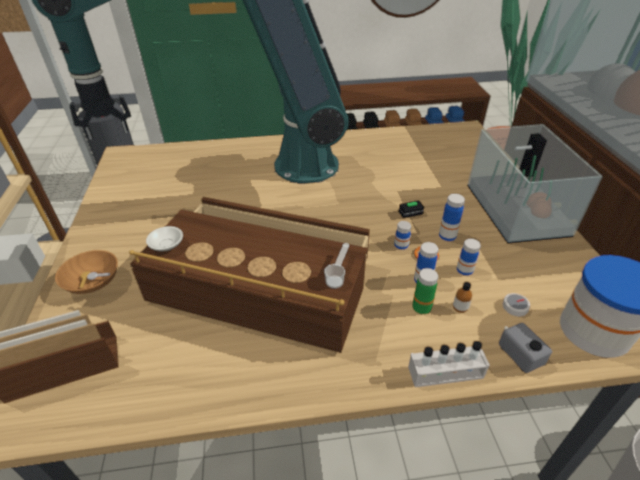

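View pics/top0.png

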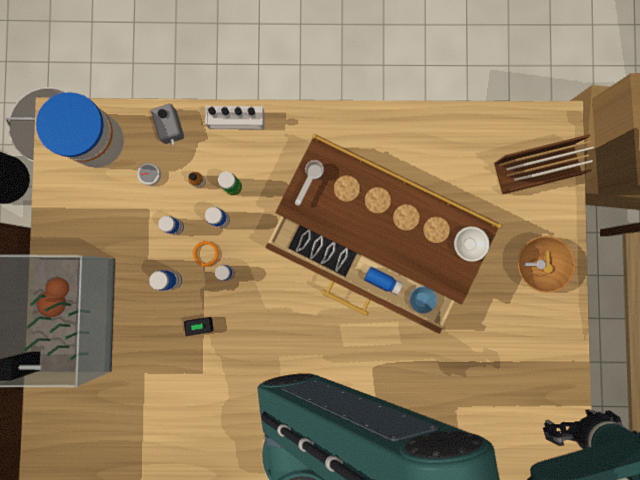

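The scene view shows four blue bottles with caps: about (403,228), (428,250), (455,203) and (470,246). The green decoy is at (426,280). In the top view the blue ones are at (223,272), (216,216), (170,225) and (163,280), and the green one is at (229,182). A blue bottle also lies in the drawer at (382,280), which is not loose on the table. The corks run from (346,188) by the scoop to (437,230) by the dish at (471,244).

```bash
cat >> h.py <<'E'
def caps(c,guess,r=14):
    """white cap tops in top view: mask, depth for height, circle centre on the cap-top plane"""
    P=cloud(c); hsv=cv2.cvtColor(c['pixels'],cv2.COLOR_RGB2HSV); out=[]
    for (u,v) in guess:
        sl=(slice(max(v-r,0),v+r),slice(max(u-r,0),u+r)); Z=P[sl][...,2]; 
        W=(hsv[sl][...,1]<60)&(hsv[sl][...,2]>130)
        zt=np.percentile(Z[W],90) if W.any() else np.nan
        m=W&(abs(Z-zt)<5); q=P[sl][m]
        n,l,st,ce=cv2.connectedComponentsWithStats(m.astype(np.uint8)); k=1+np.argmax(st[1:,4])
        vv,uu=np.nonzero(l==k); (cx,cy),rad=cv2.minEnclosingCircle(np.c_[uu,vv].astype(np.float32))
        X=plane(c,[[cx+u-r,cy+v-r]],zt)[0]; out.append((zt,X.round(1),np.median(q,0).round(1),st[k,4],round(rad,1)))
    return out
E
python3 - <<'E'
from h import *
c=np.load('top0.npy',allow_pickle=True).item()
for g,o in zip([(223,272),(216,216),(170,225),(163,280),(229,182)],caps(c,[(223,272),(216,216),(170,225),(163,280),(229,182)])): print(g,o)
P=cloud(c);hsv=cv2.cvtColor(c['pixels'],cv2.COLOR_RGB2HSV)
# corks
for u,v in [(346,188),(377,200),(406,217),(437,230)]:
    r=20;sl=(slice(v-r,v+r),slice(u-r,u+r)); m=((hsv[sl][...,2]>140)&(abs(P[sl][...,2]-143)<12)).astype(np.uint8)
    n,l,st,ce=cv2.connectedComponentsWithStats(m);k=1+np.argmax(st[1:,4]);print('cork',ce[k]+[u-r,v-r],st[k],plane(c,[ce[k]+[u-r,v-r]],143)[0].round(1),P[v,u].round(1))
for u,v in [(471,244),(315,168),(300,200),(382,280),(205,252),(345,300)]: print((u,v),P[v,u].round(1))
s=np.load('scene0.npy',allow_pickle=True).item()['pixels']
a=cv2.resize(s[180:330,370:500],None,fx=4,fy=4,interpolation=cv2.INTER_CUBIC); save(a[:600],'crop1.png')
E
```

```text
(223, 272) (np.float64(78.28466671072601), array([471.3, 219.4,  78.3]), array([470.8, 220.3,  76.1]), np.int32(106), 6.8)
(216, 216) (np.float64(118.69638118498658), array([614.6, 236. , 118.7]), array([614.9, 238.2, 116.4]), np.int32(137), 8.4)
(170, 225) (np.float64(99.13536046925563), array([594.3, 357.8,  99.1]), array([593.5, 358.5,  96.5]), np.int32(120), 7.6)
(163, 280) (np.float64(139.15049458643165), array([451.6, 362.2, 139.2]), array([452.5, 362.5, 136.8]), np.int32(163), 8.7)
(229, 182) (np.float64(119.15574646289019), array([704.8, 204.8, 119.2]), array([705.4, 204.6, 116.5]), np.int32(139), 8.2)
cork [346.28842505 188.00379507] [  8   7  26  26 527] [681.3 -96.  143. ] [680.9 -95.2 145.3]
cork [377.16159696 199.79657795] [  8   7  26  26 526] [ 652.5 -172.   143. ] [ 650.7 -170.8  151.9]
cork [405.81460674 216.97565543] [  7   7  27  26 534] [ 610.4 -242.3  143. ] [ 609.9 -242.1  147.3]
cork [436.12382739 229.32645403] [  7   7  26  26 533] [ 580.5 -316.4  143. ] [ 578.9 -318.7  142.2]
(471, 244) [ 545.  -401.5  142.1]
(315, 168) [730.  -18.6 146.1]
(300, 200) [646.3  16.5 175.3]
(382, 280) [ 455.4 -191.1   75.1]
(205, 252) [527.7 279.4  -2.1]
(345, 300) [400.7 -99.7  -1.1]
```

View pics/crop1.png

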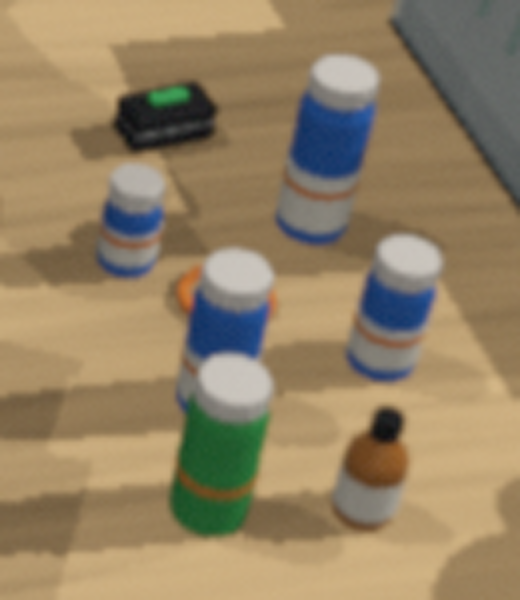

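All four blue bottles are confirmed by colour and measured cap height (about 76, 96, 116 and 136 mm). The green bottle stays out of it.

The cork row's rail direction is about (0.909, -0.416), so I'll close across the row at yaw 1.142. Bottles get placed shortest first.

servo_tool --steps '[0, 0.03, -0.01, -0.02, -0.14, 0, 0.065, -0.023, -0.045, -0.28, 0, 0.1, -0.035, -0.07, -0.42, 0, 0.135, -0.047, -0.095, -0.56, 0, 0.165, -0.058, -0.12, -0.7]' --grip_force 50

```text
time: 0.6
tool_pos: [300.3, -479.6, 315.6]
eef_rot: [-2.781, -1.46, -0.001]
ft_force: [0.4, -1.0, -0.1]
width: 85.4
grip_force: 0.0
```

```bash
cat >> h.py <<'E'
def delta(target,yaw=None,start=None):
    s=bot.read_state(); R=cv2.Rodrigues(np.array(s['eef_rot']))[0]; p=np.array(s['tool_pos'])
    y0=np.arctan2(R[1,0],R[0,0])
    d=R.T@(np.array(target)-(p if start is None else start))/1000
    print('t',round(s['time'],2),'tcp',p.round(1),'yaw',y0.round(3),'tilt',R[2].round(3),'w',round(s['width'],1),'F',np.round(s['ft_force'],1),'grip',round(s['grip_force'],1)); print('delta',d.round(4),'turn',None if yaw is None else round(y0-yaw,3))
E
python3 -c "
from h import *
delta((471,219,150),1.142);delta((440,-200,300),1.142)"
```

```text
t 0.6 tcp [ 300.3 -479.6  315.6] yaw 0.967 tilt [ 0.001 -0.001 -1.   ] w 85.4 F [ 0.4 -1.  -0.1] grip 0.0
delta [ 0.6718 -0.2561  0.1663] turn -0.175
t 0.6 tcp [ 300.3 -479.6  315.6] yaw 0.967 tilt [ 0.001 -0.001 -1.   ] w 85.4 F [ 0.4 -1.  -0.1] grip 0.0
delta [ 0.3094 -0.0438  0.0159] turn -0.175
```

servo_tool --steps '[0, 0.045, -0.006, 0, -0.04, 0, 0.09, -0.012, 0, -0.08, 0, 0.135, -0.018, 0, -0.12, 0, 0.18, -0.025, 0, -0.15, 0, 0.225, -0.032, 0, -0.18]'

```text
time: 1.1
tool_pos: [402.1, -276.4, 314.7]
eef_rot: [-2.643, -1.697, -0.0]
ft_force: [0.8, 0.5, 0.2]
width: 85.3
grip_force: 0.0
```

```bash
python3 -c "
from h import *
delta((471,219,150),1.142)"
```

```text
t 1.1 tcp [ 402.1 -276.4  314.7] yaw 1.142 tilt [ 0. -0. -1.] w 85.3 F [0.8 0.5 0.2] grip 0.0
delta [ 0.4791 -0.1434  0.165 ] turn -0.0
```

servo_tool --steps '[0, 0.043, -0.013, 0, 0, 0, 0.086, -0.026, 0, 0, 0, 0.129, -0.039, 0, 0, 0, 0.172, -0.052, 0, 0, 0, 0.215, -0.065, 0, 0]'

```text
time: 1.6
tool_pos: [431.9, -54.0, 314.8]
eef_rot: [-2.644, -1.696, 0.0]
ft_force: [1.6, -0.5, -0.3]
width: 85.2
grip_force: 0.0
```

servo_tool --steps '[0, 0.045, -0.013, 0, 0, 0, 0.09, -0.026, 0, 0, 0, 0.135, -0.039, 0, 0, 0, 0.18, -0.052, 0.03, 0, 0, 0.22, -0.065, 0.07, 0]'

```text
time: 2.1
tool_pos: [465.2, 163.9, 254.9]
eef_rot: [2.642, 1.697, 0.007]
ft_force: [1.1, -0.7, -0.2]
width: 85.6
grip_force: 0.0
```

```bash
python3 -c "
from h import *
delta((471,219.5,46),1.142)"
```

```text
t 2.1 tcp [465.2 163.9 254.9] yaw 1.142 tilt [ 0.003  0.003 -1.   ] w 85.6 F [ 1.1 -0.7 -0.2] grip 0.0
delta [ 0.0523 -0.0186  0.2089] turn -0.0
```

servo_tool --steps '[0, 0.025, -0.008, 0.02, 0, 0, 0.044, -0.014, 0.055, 0, 0, 0.044, -0.014, 0.09, 0, 0, 0.044, -0.014, 0.12, 0, 0, 0.044, -0.014, 0.12, 0]'

```text
time: 2.6
tool_pos: [465.4, 206.3, 130.3]
eef_rot: [-2.642, -1.696, 0.014]
ft_force: [-0.9, 0.0, 0.0]
width: 85.3
grip_force: 0.0
```

```bash
python3 -c "
from h import *
delta((471,219.5,46),1.142)"
```

```text
t 2.6 tcp [465.4 206.3 130.3] yaw 1.141 tilt [-0.006 -0.007 -1.   ] w 85.3 F [-0.9  0.   0. ] grip 0.0
delta [0.0148 0.0001 0.0842] turn -0.001
```

servo_tool --steps '[0, 0, 0, 0, 0, 0, 0, 0, 0, 0]'

```text
time: 2.8
tool_pos: [470.8, 207.4, 135.9]
eef_rot: [2.644, 1.696, 0.004]
ft_force: [0.5, -0.5, 0.7]
width: 85.2
grip_force: 0.0
```

```bash
python3 -c "
from h import *
delta((471,219.5,46),1.142)"
```

```text
t 2.8 tcp [470.8 207.4 135.9] yaw 1.141 tilt [ 0.002  0.002 -1.   ] w 85.2 F [ 0.5 -0.5  0.7] grip 0.0
delta [ 0.0109 -0.0051  0.0899] turn -0.001
```

servo_tool --steps '[0, 0.011, -0.005, 0.01, 0, 0, 0.011, -0.005, 0.03, 0, 0, 0.011, -0.005, 0.06, 0, 0, 0.011, -0.005, 0.09, 0, 0, 0.011, -0.005, 0.09, 0]'

```text
time: 3.3
tool_pos: [467.1, 219.1, 41.8]
eef_rot: [-2.643, -1.695, 0.008]
ft_force: [-1.2, -0.3, -0.7]
width: 85.3
grip_force: 0.0
```

servo_tool --steps '[0, 0, 0, 0, 0, 1, 0, 0, 0, 0, 1, 0, 0, 0, 0, 1, 0, 0, 0, 0, 1, 0, 0, 0, 0]'

```text
time: 3.8
tool_pos: [470.0, 219.4, 45.0]
eef_rot: [2.644, 1.696, 0.002]
ft_force: [-0.1, -0.2, 0.2]
width: 28.0
grip_force: 0.0
```

servo_tool --steps '[1, 0, 0, 0, 0, 1, 0, 0, 0, 0, 1, 0, 0, 0, 0]'

```text
time: 4.1
tool_pos: [469.5, 219.2, 44.3]
eef_rot: [-2.644, -1.696, -0.0]
ft_force: [-0.3, 0.1, 0.4]
width: -0.1
grip_force: 0.0
```

```bash
python3 -c "
from h import *
delta((471,219.5,46),1.142)
c=cam('scene');save(cv2.resize(c['pixels'][150:330,340:520],None,fx=3,fy=3),'g1.png')"
```

```text
t 4.1 tcp [469.5 219.2  44.3] yaw 1.141 tilt [ 0. -0. -1.] w -0.1 F [-0.3  0.1  0.4] grip 0.0
delta [ 0.0009  0.0013 -0.0017] turn -0.001
```

View pics/g1.png

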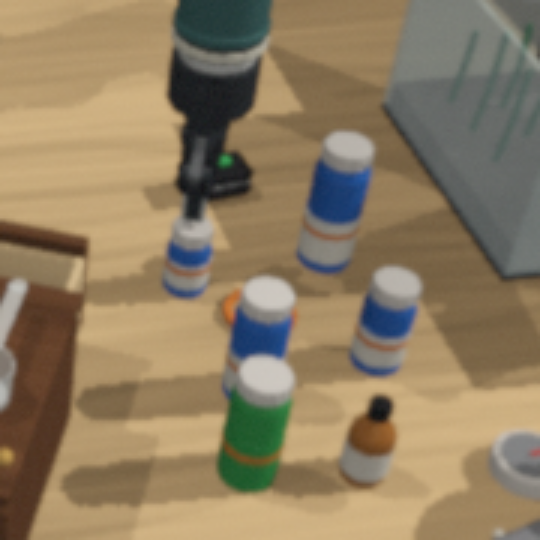

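The fingers closed on nothing: they're behind the bottle's cap, at crop (190,205), and the bottle still stands. I'll compare the tip with its projection in both views.

```bash
cat >> h.py <<'E'
def proj(c,X):
    return cv2.projectPoints(np.array(X,float).reshape(-1,1,3),cv2.Rodrigues(np.array(c['R']))[0],np.array(c['t'],float),np.array(c['mtx']),np.array(c['dist_coeffs']))[0].reshape(-1,2)
E
python3 - <<'E'
from h import *
ims=[]
for n in('scene','top'):
    c=cam(n); p=np.array(bot.read_state()['tool_pos'])
    q=proj(c,[p,p+[0,0,60],[471,219,75],[452,362,135],[0,0,0]]);print(n,q.round(0).tolist())
    a=c['pixels'].copy()
    u,v=q[0].astype(int)
    k=4; a=cv2.resize(a[max(v-70,0):v+70,u-50:u+50],None,fx=k,fy=k,interpolation=cv2.INTER_CUBIC)
    for x,y in q[:3]: cv2.drawMarker(a,(int((x-u+50)*k),int((y-max(v-70,0))*k)),(255,0,0),0,14,1)
    ims.append(a)
save(np.hstack(ims),'chk.png')
c=np.load('scene0.npy',allow_pickle=True).item();P=cloud(c)
for u,v in [(404,226),(428,248),(455,202),(470,245)]: print((u,v),P[v,u].round(0))
E
```

```text
scene [[402.0, 232.0], [405.0, 215.0], [403.0, 224.0], [455.0, 198.0], [306.0, 165.0]]
top [[224.0, 274.0], [220.0, 273.0], [222.0, 273.0], [159.0, 280.0], [307.0, 453.0]]
(404, 226) [478. 219.  74.]
(428, 248) [617. 235. 114.]
(455, 202) [471. 355. 136.]
(470, 245) [603. 352.  96.]
```

View pics/chk.png

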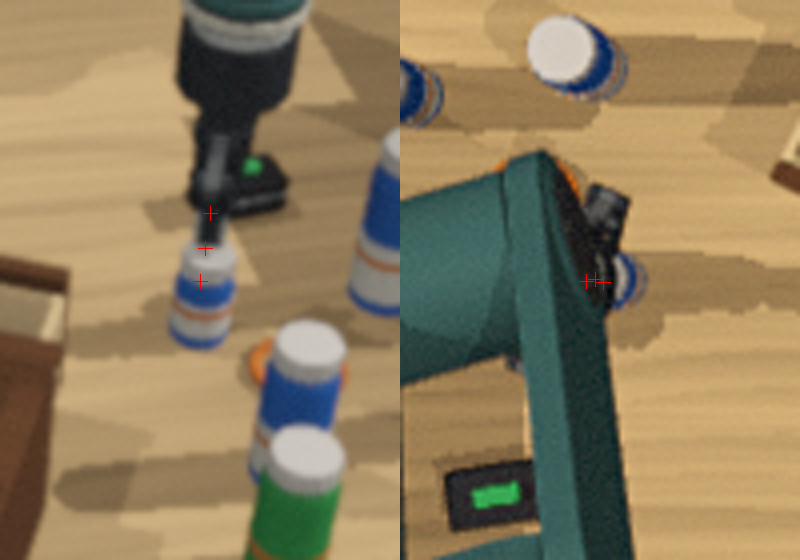

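servo_tool --steps '[1, 0, 0, -0.01, 0, 1, 0, 0, -0.03, 0, 1, 0, 0, -0.06, 0, 1, 0, 0, -0.1, 0, 1, 0, 0, -0.14, 0]'

```text
time: 4.75
tool_pos: [468.9, 219.0, 186.0]
eef_rot: [-2.644, -1.696, 0.001]
ft_force: [1.8, -0.3, 0.6]
width: -0.1
grip_force: 0.0
```

servo_tool --steps '[0, -0.045, 0.01, -0.02, 0, 0, -0.09, 0.02, -0.03, 0, 0, -0.135, 0.03, -0.03, 0, 0, -0.16, 0.04, -0.03, 0, 0, -0.16, 0.04, -0.03, 0]'

```text
time: 5.25
tool_pos: [438.7, 54.4, 215.2]
eef_rot: [2.646, 1.691, 0.0]
ft_force: [0.1, -0.1, 0.7]
width: 72.5
grip_force: 0.0
```

Run:
```python
from h import *
delta((471,219.5,46),1.142)
ims=[]
old={n:np.load(n+'0.npy',allow_pickle=True).item() for n in('scene','top')}
new={n:cam(n) for n in('scene','top')}
p=np.array(bot.read_state()['tool_pos'])
np.save('new.npy',new,allow_pickle=True)
print('tip',proj(new['scene'],[p])[0],proj(new['top'],[p])[0])
def whites(c,box,zs):
    u0,v0,u1,v1=box; hsv=cv2.cvtColor(c['pixels'],cv2.COLOR_RGB2HSV)[v0:v1,u0:u1]
    P=cloud(c)[v0:v1,u0:u1]
    m=((hsv[...,1]<60)&(hsv[...,2]>120)).astype(np.uint8)
    n,l,st,ce=cv2.connectedComponentsWithStats(m)
    for k in range(1,n):
        if st[k,4]>25: print((ce[k]+[u0,v0]).round(1),st[k,2:5],'depth med',np.median(P[l==k],0).round(0),[plane(c,[ce[k]+[u0,v0]],z)[0][:2].round(0).tolist() for z in zs])
for t,d in(('old',old),('new',new)):
    print(t,'scene');whites(d['scene'],(385,185,490,310),(75,95,115,135))
    print(t,'top');whites(d['top'],(140,165,250,300),(75,95,115,135))
k=4;S=new['scene']['pixels'][160:300,360:460];T=new['top']['pixels'][200:340,180:280]
save(cv2.resize(np.hstack([S,T]),None,fx=k,fy=k),'chk2.png')
```

```text
t 5.25 tcp [438.7  54.4 215.2] yaw 1.137 tilt [-0.001  0.001 -1.   ] w 72.5 F [ 0.1 -0.1  0.7] grip 0.0
delta [ 0.1635 -0.0403  0.169 ] turn -0.005
tip [345.06255222 179.83221525] [280.9790761  286.69963943]
old scene
[456.  199.9] [ 18  17 193] depth med [458. 362. 135.] [[383.0, 403.0], [409.0, 389.0], [435.0, 375.0], [461.0, 361.0]]
[404.1 226.4] [ 14  12 134] depth med [479. 219.  75.] [[481.0, 218.0], [504.0, 209.0], [528.0, 200.0], [551.0, 191.0]]
[450.8 225.7] [17  4 37] depth med [475. 355.  56.] [[496.0, 345.0], [519.0, 333.0], [543.0, 320.0], [566.0, 308.0]]
[448.3 232.5] [ 18  11 118] depth med [474. 354.  29.] [[523.0, 328.0], [546.0, 316.0], [568.0, 304.0], [591.0, 292.0]]
[472.1 246.7] [ 18  27 220] depth med [603. 360.  94.] [[587.0, 369.0], [608.0, 356.0], [629.0, 343.0], [650.0, 330.0]]
[403.7 243.8] [13  9 54] depth med [491. 222.  20.] [[551.0, 197.0], [573.0, 188.0], [595.0, 180.0], [616.0, 171.0]]
[429.2 249. ] [ 19  16 217] depth med [622. 237. 115.] [[580.0, 256.0], [601.0, 246.0], [622.0, 236.0], [643.0, 226.0]]
[467.  268.7] [16 11 83] depth med [615. 354.  2
[... 2259 characters left out ...]
20  20 273] depth med [730. 427.  21.] [[722.0, 411.0], [718.0, 405.0], [715.0, 399.0], [711.0, 392.0]]
[226.  179.5] [ 17  18 228] depth med [706. 205. 115.] [[712.0, 213.0], [709.0, 209.0], [705.0, 206.0], [702.0, 202.0]]
[212.9 214.8] [ 17  17 231] depth med [616. 237. 115.] [[620.0, 245.0], [618.0, 241.0], [616.0, 237.0], [614.0, 233.0]]
[165.8 223.4] [ 15  17 189] depth med [596. 359.  95.] [[597.0, 365.0], [595.0, 359.0], [594.0, 354.0], [592.0, 348.0]]
[218.6 271. ] [ 9 14 79] depth med [476. 228.  76.] [[476.0, 227.0], [476.0, 224.0], [475.0, 220.0], [475.0, 216.0]]
[157.8 279.9] [ 18  19 264] depth med [453. 364. 135.] [[452.0, 382.0], [452.0, 376.0], [452.0, 370.0], [453.0, 364.0]]
```

View pics/chk2.png

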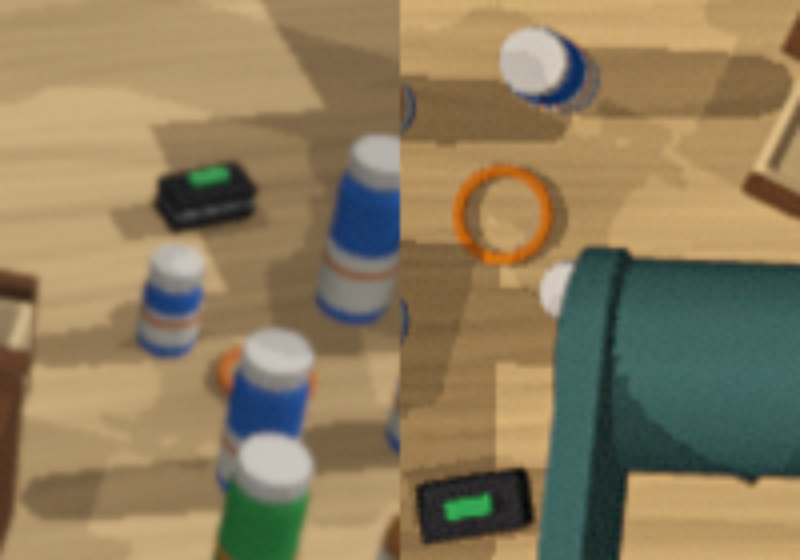

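Run:
```python
from h import *
c=np.load('new.npy',allow_pickle=True).item()['scene']
P=cloud(c); hsv=cv2.cvtColor(c['pixels'],cv2.COLOR_RGB2HSV)
p=np.array([438.7,54.4,215.2]); 
for h in (0,19,60,100,150): print(h,proj(c,[p+[0,0,h]])[0].round(0))
sub=(slice(100,220),slice(300,400)); Q=P[sub].reshape(-1,3); dark=(hsv[sub][...,2]<90).ravel()
for z in range(170,400,10):
    m=dark&(abs(Q[:,2]-z)<5)&(Q[:,0]>300)&(Q[:,0]<600)
    if m.sum()>3: print(z,m.sum(),Q[m].mean(0).round(0),Q[m].min(0).round(0),Q[m].max(0).round(0))
a=c['pixels'][90:230,290:400].copy(); q=proj(c,[p,p+[0,0,60],p+[0,0,150]])
k=5;a=cv2.resize(a,None,fx=k,fy=k,interpolation=cv2.INTER_CUBIC)[:600]
for x,y in q: cv2.drawMarker(a,(int((x-290)*k),int((y-90)*k)),(255,0,0),0,14,2)
save(a,'tip.png')
```

```text
0 [344. 180.]
19 [344. 173.]
60 [345. 159.]
100 [345. 145.]
150 [346. 126.]
260 6 [417.  66. 263.] [402.  36. 261.] [475.  77. 264.]
270 35 [447.  51. 270.] [402.  27. 266.] [486.  76. 274.]
280 37 [456.  48. 279.] [403.  28. 275.] [489.  78. 285.]
290 40 [457.  48. 290.] [400.  27. 285.] [487.  78. 295.]
300 12 [439.  59. 298.] [405.  29. 295.] [485.  78. 304.]
310 50 [481.  39. 311.] [404.  16. 305.] [507.  79. 315.]
320 61 [487.  37. 319.] [416.  17. 315.] [508.  79. 325.]
330 67 [473.  48. 330.] [382.  17. 325.] [507.  94. 335.]
340 74 [482.  41. 340.] [384.  17. 335.] [507.  93. 345.]
350 88 [477.  45. 350.] [433.  17. 345.] [506.  78. 355.]
360 125 [477.  43. 360.] [434.  16. 355.] [507.  77. 365.]
370 59 [475.  41. 369.] [450.  21. 365.] [503.  62. 375.]
380 66 [470.  47. 381.] [450.  19. 375.] [478.  88. 385.]
390 132 [469.  48. 390.] [443.  18. 385.] [479.  88. 395.]
```

View pics/tip.png

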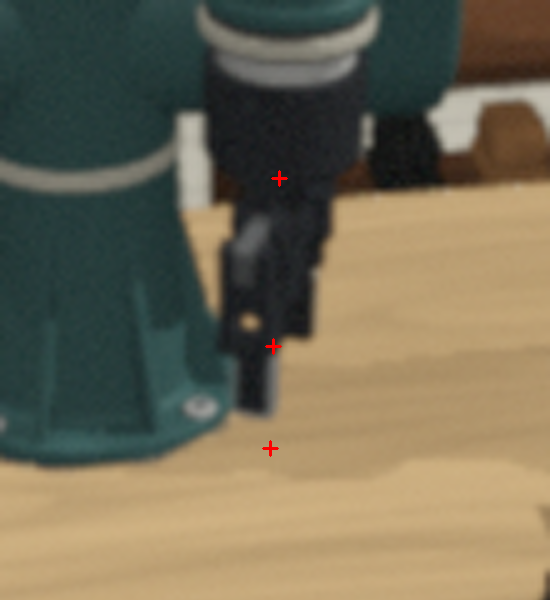

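The fingers show well above the reported TCP: the front tip is at about pixel (341,172), roughly 45 mm too high. So the gripper shut above the cap. I'll close in air and measure the real tip.

servo_tool --steps '[1, 0, 0, 0, 0, 1, 0, 0, 0, 0, 1, 0, 0, 0, 0, 1, 0, 0, 0, 0, 1, 0, 0, 0, 0]'

```text
time: 5.85
tool_pos: [439.1, 57.5, 214.1]
eef_rot: [-2.643, -1.697, 0.0]
ft_force: [-0.1, 0.1, 0.0]
width: 12.2
grip_force: 0.0
```

servo_tool --steps '[1, 0, 0, 0, 0, 1, 0, 0, 0, 0, 1, 0, 0, 0, 0]'

```text
time: 6.15
tool_pos: [439.1, 57.1, 214.2]
eef_rot: [-2.644, -1.696, 0.0]
ft_force: [-0.1, -0.4, -0.2]
width: 0.1
grip_force: 0.0
```

Run:
```python
from h import *
c=cam('scene'); delta((0,0,0)); p=np.array(bot.read_state()['tool_pos'])
P=cloud(c); k=5; q=proj(c,[p,p+[0,0,50],p+[0,0,100]]); print(q)
a=c['pixels'][100:220,290:400]; b=cv2.resize(a,None,fx=k,fy=k,interpolation=cv2.INTER_CUBIC)
for x,y in q: cv2.drawMarker(b,(int((x-290)*k),int((y-100)*k)),(255,0,0),0,14,2)
save(b,'tip2.png')
for v in range(150,186,2): print(v,[tuple(P[v,u].round(0).astype(int)) for u in range(339,352,4)])
for n in('scene0','top0'):
    c=np.load(n+'.npy',allow_pickle=True).item(); t=proj(c,[[154.7,-579.7,195]])[0]; print(n,t)
```

```text
t 6.2 tcp [439.1  57.1 214.2] yaw 1.141 tilt [ 0. -0. -1.] w 0.2 F [ 0.2 -0.4  0.1] grip 0.0
delta [-0.235  -0.3753  0.2142] turn None
[[345.12055177 180.0167801 ]
 [345.73255668 163.09789769]
 [346.38358121 145.13811566]]
150 [(np.int64(488), np.int64(30), np.int64(330)), (np.int64(496), np.int64(38), np.int64(334)), (np.int64(487), np.int64(49), np.int64(328)), (np.int64(446), np.int64(68), np.int64(304))]
152 [(np.int64(482), np.int64(32), np.int64(321)), (np.int64(487), np.int64(40), np.int64(324)), (np.int64(483), np.int64(50), np.int64(321)), (np.int64(443), np.int64(68), np.int64(297))]
154 [(np.int64(474), np.int64(33), np.int64(312)), (np.int64(480), np.int64(41), np.int64(314)), (np.int64(483), np.int64(50), np.int64(316)), (np.int64(448), np.int64(68), np.int64(294))]
156 [(np.int64(467), np.int64(34), np.int64(302)), (np.int64(467), np.int64(44), np.int64(301)), (np.int64(479), np.int64(51), np.int64(308)), (np.int64(440), np.int64(70), np.int64(284))]
158 [(np.int64(-33), np.int64(126), np.int64(-1)), (np.int64(448), np.int64(48), np.int64(284)), (np.int64(454), np.int64
[... 1838 characters left out ...]
np.int64(130), np.int64(3)), (np.int64(106), np.int64(145), np.int64(-1))]
180 [(np.int64(110), np.int64(102), np.int64(-2)), (np.int64(116), np.int64(115), np.int64(0)), (np.int64(118), np.int64(128), np.int64(1)), (np.int64(120), np.int64(142), np.int64(0))]
182 [(np.int64(130), np.int64(99), np.int64(3)), (np.int64(127), np.int64(113), np.int64(-1)), (np.int64(125), np.int64(127), np.int64(-3)), (np.int64(131), np.int64(140), np.int64(0))]
184 [(np.int64(139), np.int64(97), np.int64(1)), (np.int64(141), np.int64(111), np.int64(0)), (np.int64(138), np.int64(125), np.int64(-2)), (np.int64(143), np.int64(138), np.int64(-1))]
scene0 [113.58990434 149.99140864]
top0 [557.63537014 413.08635846]
```

View pics/tip2.png

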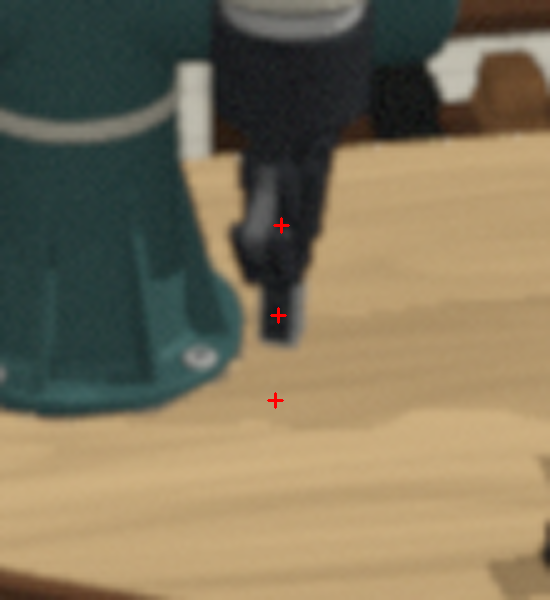

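The real closed tip sits about 36 mm above the reported TCP: it's at (345.5,168.6), and depth gives z≈251 against 214 reported. Horizontal position agrees. So I aim reported z = wanted − 36. The bottle has not moved, still at (472,220).

servo_tool --steps '[0, 0.04, -0.01, 0, 0, 0, 0.08, -0.019, 0, 0, 0, 0.12, -0.028, 0.02, 0, 0, 0.162, -0.037, 0.05, 0, 0, 0.162, -0.037, 0.06, 0]'

```text
time: 6.7
tool_pos: [473.1, 223.5, 152.2]
eef_rot: [-2.64, -1.699, 0.0]
ft_force: [-0.3, -1.1, -0.1]
width: 72.1
grip_force: 0.0
```

servo_tool --steps '[0, 0, 0, 0.01, 0, 0, 0, 0, 0.02, 0, 0, 0, 0, 0.02, 0, 0, 0, 0, 0.02, 0]'

```text
time: 7.1
tool_pos: [473.2, 218.8, 134.6]
eef_rot: [2.645, 1.694, 0.0]
ft_force: [0.2, 0.7, 0.5]
width: 85.3
grip_force: 0.0
```

```bash
python3 -c "
from h import *
delta((472,220,10),1.142)"
```

```text
t 7.1 tcp [473.2 218.8 134.6] yaw 1.139 tilt [ 0.  0. -1.] w 85.3 F [0.2 0.7 0.5] grip 0.0
delta [ 0.0006 -0.0016  0.1246] turn -0.003
```

servo_tool --steps '[0, 0, -0.001, 0.03, 0, 0, 0, -0.001, 0.06, 0, 0, 0, -0.001, 0.09, 0, 0, 0, -0.001, 0.11, 0, 0, 0, -0.001, 0.124, 0]'

```text
time: 7.6
tool_pos: [472.3, 219.5, 9.8]
eef_rot: [-2.645, -1.695, -0.0]
ft_force: [0.3, 0.0, 0.1]
width: 85.3
grip_force: 0.0
```

servo_tool --steps '[0, 0, 0, 0, 0, 1, 0, 0, 0, 0, 1, 0, 0, 0, 0, 1, 0, 0, 0, 0, 1, 0, 0, 0, 0]'

```text
time: 8.1
tool_pos: [472.9, 220.6, 11.7]
eef_rot: [2.644, 1.696, 0.003]
ft_force: [-1.6, -0.3, 9.7]
width: 36.3
grip_force: 47.7
```

servo_tool --steps '[1, 0, 0, 0, 0, 1, 0, 0, 0, 0, 1, 0, 0, 0, 0]'

```text
time: 8.4
tool_pos: [472.9, 220.6, 11.7]
eef_rot: [2.644, 1.696, 0.003]
ft_force: [-1.1, -1.3, 9.7]
width: 36.7
grip_force: 47.7
```

```bash
python3 -c "
from h import *
delta((580.5,-316.4,210),1.142)"
```

```text
t 8.4 tcp [472.9 220.6  11.7] yaw 1.141 tilt [ 0.001  0.001 -1.   ] w 36.7 F [-1.1 -1.3  9.7] grip 47.7
delta [-0.443   0.3219 -0.1985] turn -0.001
```

The cap is held: width 36.5 mm, as it should be. Lift.

servo_tool --steps '[1, 0, 0, -0.02, 0, 1, 0, 0, -0.06, 0, 1, 0, 0, -0.105, 0, 1, 0, 0, -0.15, 0, 1, 0, 0, -0.195, 0]'

```text
time: 8.9
tool_pos: [471.6, 220.1, 207.5]
eef_rot: [2.644, 1.697, 0.001]
ft_force: [1.9, 0.1, -1.7]
width: 36.4
grip_force: 47.5
```

servo_tool --steps '[1, -0.015, 0.011, -0.01, 0, 1, -0.045, 0.033, -0.01, 0, 1, -0.08, 0.058, -0.01, 0, 1, -0.115, 0.083, -0.01, 0, 1, -0.15, 0.108, -0.01, 0]'

```text
time: 9.4
tool_pos: [507.6, 37.4, 215.8]
eef_rot: [2.643, 1.697, 0.001]
ft_force: [1.1, -0.2, -0.6]
width: 36.7
grip_force: 47.5
```

servo_tool --steps '[1, -0.035, 0.025, 0, 0, 1, -0.07, 0.05, 0, 0, 1, -0.105, 0.075, 0, 0, 1, -0.14, 0.1, 0, 0, 1, -0.175, 0.125, 0, 0]'

```text
time: 9.9
tool_pos: [548.3, -174.0, 215.6]
eef_rot: [2.644, 1.696, 0.001]
ft_force: [0.8, 0.1, -0.7]
width: 36.8
grip_force: 47.5
```

servo_tool --steps '[1, -0.035, 0.025, 0, 0, 1, -0.065, 0.05, 0, 0, 1, -0.09, 0.07, 0, 0, 1, -0.1, 0.078, 0, 0, 1, -0.1, 0.078, 0, 0]'

```text
time: 10.4
tool_pos: [577.6, -297.1, 215.0]
eef_rot: [2.646, 1.694, 0.0]
ft_force: [-0.8, 0.5, -0.1]
width: 36.9
grip_force: 47.5
```

servo_tool --steps '[1, 0, 0, 0, 0, 1, 0, 0, 0, 0]'

```text
time: 10.6
tool_pos: [577.2, -293.8, 215.3]
eef_rot: [-2.642, -1.697, -0.0]
ft_force: [-0.0, 0.6, -0.9]
width: 36.8
grip_force: 47.5
```

```bash
python3 -c "
from h import *
delta((580.5,-316.4,155),1.142)"
```

```text
t 10.6 tcp [ 577.2 -293.8  215.3] yaw 1.142 tilt [ 0.001 -0.001 -1.   ] w 36.8 F [-0.   0.6 -0.9] grip 47.5
delta [-0.0192  0.0125  0.0602] turn 0.0
```

servo_tool --steps '[1, -0.01, 0.006, 0, 0, 1, -0.019, 0.012, 0.01, 0, 1, -0.019, 0.012, 0.03, 0, 1, -0.019, 0.012, 0.045, 0, 1, -0.019, 0.012, 0.045, 0]'

```text
time: 11.1
tool_pos: [578.8, -317.4, 166.9]
eef_rot: [-2.64, -1.693, 0.003]
ft_force: [-0.1, 0.3, -1.7]
width: 36.5
grip_force: 47.5
```

servo_tool --steps '[1, 0, 0, 0, 0, 1, 0, 0, 0, 0]'

```text
time: 11.3
tool_pos: [581.2, -318.6, 171.0]
eef_rot: [2.643, 1.696, 0.001]
ft_force: [0.5, -0.5, -1.5]
width: 36.4
grip_force: 47.5
```

Run:
```python
from h import *
delta((580.5,-316.4,155.5),1.142)
c=cam('scene'); a=c['pixels']
# cork centres from the first scene view
c0=np.load('scene0.npy',allow_pickle=True).item(); hsv=cv2.cvtColor(c0['pixels'],cv2.COLOR_RGB2HSV); P=cloud(c0)
for X in [(681.3,-96,143),(652.5,-172,143),(610.4,-242.3,143),(580.5,-316.4,143)]:
    u,v=proj(c0,[X])[0].round().astype(int); r=17; sl=(slice(v-r,v+r),slice(u-r,u+r))
    m=((hsv[sl][...,2]>125)&(abs(P[sl][...,2]-143)<20)&(hsv[sl][...,1]>60)).astype(np.uint8)
    m[:5]=0;n,l,st,ce=cv2.connectedComponentsWithStats(m);k=1+np.argmax(st[1:,4]);print((u,v),st[k],(ce[k]+[u-r,v-r]).round(1),plane(c0,[ce[k]+[u-r,v-r]],143)[0].round(1))
save(cv2.resize(a[180:320,130:370],None,fx=3,fy=3),'place1.png')
```

```text
t 11.3 tcp [ 581.2 -318.6  171. ] yaw 1.141 tilt [-0.     0.001 -1.   ] w 36.4 F [ 0.5 -0.5 -1.5] grip 47.5
delta [ 0.0017 -0.0016  0.0155] turn -0.001
(np.int64(296), np.int64(271)) [  3   8  29  21 482] [296.2 271.7] [682.1 -96.  143. ]
(np.int64(262), np.int64(266)) [  3   7  28  21 462] [261.5 266.2] [ 653.4 -172.2  143. ]
(np.int64(231), np.int64(256)) [  3   9  28  19 433] [230.7 256.8] [ 611.7 -242.   143. ]
(np.int64(199), np.int64(251)) [  3   8  29  19 422] [199.  251.3] [ 581.4 -316.2  143. ]
```

View pics/place1.png

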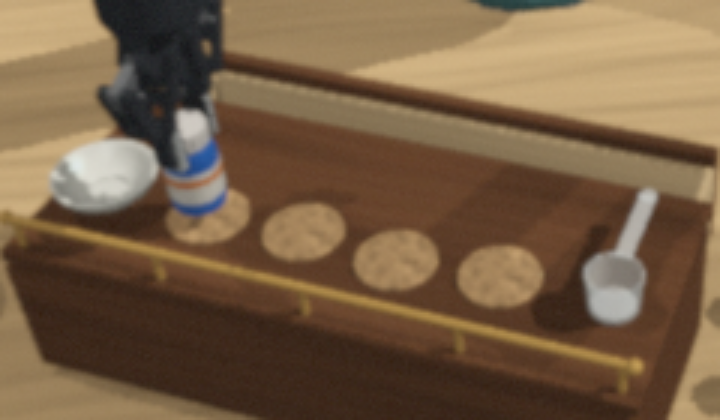

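Both views agree on the corks to about 1 mm. The held bottle hangs over the cork by the dish at crop (205,215). Lower and release.

servo_tool --steps '[1, 0.002, -0.002, 0.008, 0, 1, 0.002, -0.002, 0.015, 0, 1, 0.002, -0.002, 0.015, 0]'

```text
time: 11.65
tool_pos: [579.8, -315.0, 154.9]
eef_rot: [-2.644, -1.697, -0.001]
ft_force: [0.6, -0.5, -0.3]
width: 36.7
grip_force: 47.8
```

```bash
python3 -c "
from h import *
delta((581,-316.3,155),1.142)"
```

```text
t 11.65 tcp [ 579.8 -315.   154.9] yaw 1.141 tilt [ 0.  0. -1.] w 36.7 F [ 0.6 -0.5 -0.3] grip 47.8
delta [-0.0007  0.0017 -0.0001] turn -0.001
```

servo_tool --steps '[0, 0, 0, 0, 0, 0, 0, 0, 0, 0, 0, 0, 0, 0, 0, 0, 0, 0, 0, 0, 0, 0, 0, 0, 0]'

```text
time: 12.15
tool_pos: [579.6, -315.4, 155.2]
eef_rot: [-2.644, -1.696, -0.0]
ft_force: [0.4, -0.2, 0.4]
width: 85.4
grip_force: 0.0
```

servo_tool --steps '[0, 0, 0, 0, 0, 0, 0, 0, -0.015, 0, 0, 0, 0, -0.04, 0, 0, 0, 0, -0.07, 0, 0, 0.01, -0.004, -0.1, 0]'

```text
time: 12.65
tool_pos: [580.2, -305.7, 257.3]
eef_rot: [2.644, 1.694, -0.0]
ft_force: [0.4, 1.1, 0.1]
width: 85.3
grip_force: 0.0
```

servo_tool --steps '[0, 0.03, -0.013, 0, 0, 0, 0.07, -0.03, 0, 0, 0, 0.11, -0.048, 0, 0, 0, 0.15, -0.065, 0, 0, 0, 0.19, -0.082, 0, 0]'

```text
time: 13.15
tool_pos: [585.0, -96.2, 256.7]
eef_rot: [2.644, 1.695, 0.002]
ft_force: [0.7, 0.0, 1.3]
width: 85.6
grip_force: 0.0
```

servo_tool --steps '[0, 0.04, -0.017, 0, 0, 0, 0.08, -0.034, 0, 0, 0, 0.12, -0.052, 0, 0, 0, 0.16, -0.069, 0, 0, 0, 0.2, -0.086, 0, 0]'

```text
time: 13.65
tool_pos: [590.2, 121.7, 256.7]
eef_rot: [2.644, 1.696, 0.002]
ft_force: [0.5, 0.6, 0.6]
width: 85.5
grip_force: 0.0
```

servo_tool --steps '[0, 0.04, -0.017, 0, 0, 0, 0.08, -0.034, 0, 0, 0, 0.12, -0.052, 0.02, 0, 0, 0.16, -0.069, 0.05, 0, 0, 0.2, -0.086, 0.08, 0]'

```text
time: 14.15
tool_pos: [595.8, 335.2, 179.6]
eef_rot: [2.644, 1.696, 0.005]
ft_force: [0.6, -0.2, 0.5]
width: 85.5
grip_force: 0.0
```

servo_tool --steps '[0, 0.01, -0.005, 0, 0, 0, 0.01, -0.005, 0, 0, 0, 0.01, -0.005, 0, 0]'

```text
time: 14.45
tool_pos: [595.7, 343.5, 180.2]
eef_rot: [2.643, 1.696, 0.003]
ft_force: [0.5, 0.1, 1.1]
width: 85.3
grip_force: 0.0
```

```bash
python3 -c "
from h import *
delta((595.5,359,30),1.142)
c=cam('scene'); save(cv2.resize(c['pixels'][180:320,130:490],None,fx=2.2,fy=2.2),'place1b.png')"
```

```text
t 14.45 tcp [595.7 343.5 180.2] yaw 1.141 tilt [ 0.001  0.002 -1.   ] w 85.3 F [0.5 0.1 1.1] grip 0.0
delta [ 0.0138 -0.0069  0.1502] turn -0.001
```

View pics/place1b.png

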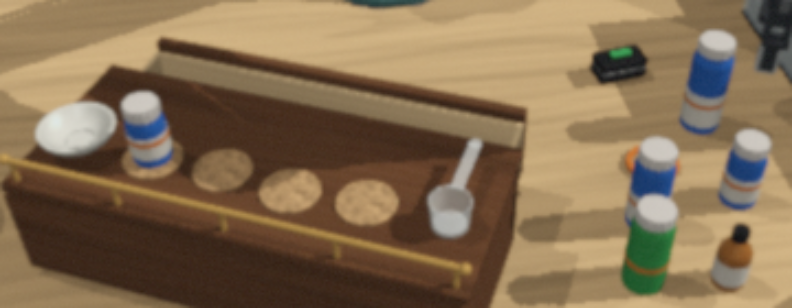

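The first bottle stands on the cork by the dish, at crop (148,130). Next is the 95 mm one.

servo_tool --steps '[0, 0.014, -0.007, 0.02, 0, 0, 0.014, -0.007, 0.05, 0, 0, 0.014, -0.007, 0.06, 0, 0, 0.014, -0.007, 0.06, 0, 0, 0.014, -0.007, 0.06, 0]'

```text
time: 15.0
tool_pos: [595.3, 359.1, 119.9]
eef_rot: [2.645, 1.695, 0.003]
ft_force: [0.3, 0.0, 1.0]
width: 85.3
grip_force: 0.0
```

```bash
python3 -c "
from h import *
delta((595.5,359,30),1.142)"
```

```text
t 15.0 tcp [595.3 359.1 119.9] yaw 1.14 tilt [ 0.001  0.001 -1.   ] w 85.3 F [0.3 0.  1. ] grip 0.0
delta [-0.0001  0.0001  0.0899] turn -0.002
```

servo_tool --steps '[0, 0, 0, 0.025, 0, 0, 0, 0, 0.05, 0, 0, 0, 0, 0.075, 0, 0, 0, 0, 0.09, 0, 0, 0, 0, 0.09, 0]'

```text
time: 15.5
tool_pos: [593.5, 359.0, 27.4]
eef_rot: [-2.644, -1.696, 0.004]
ft_force: [-1.1, 0.1, 0.6]
width: 85.4
grip_force: 0.0
```

servo_tool --steps '[0, 0, 0, 0, 0, 1, 0, 0, 0, 0, 1, 0, 0, 0, 0, 1, 0, 0, 0, 0, 1, 0, 0, 0, 0]'

```text
time: 16.0
tool_pos: [595.1, 360.4, 30.1]
eef_rot: [-2.644, -1.696, -0.004]
ft_force: [-2.1, -0.5, 8.1]
width: 40.8
grip_force: 49.6
```

servo_tool --steps '[1, 0, 0, 0, 0, 1, 0, 0, 0, 0, 1, 0, 0, 0, 0]'

```text
time: 16.3
tool_pos: [595.1, 360.3, 30.1]
eef_rot: [2.644, 1.696, 0.004]
ft_force: [-1.0, 0.2, 6.3]
width: 40.5
grip_force: 49.6
```

```bash
python3 -c "
from h import *
delta((611,-242.2,235),1.142)"
```

```text
t 16.3 tcp [595.1 360.3  30.1] yaw 1.141 tilt [ 0.002  0.001 -1.   ] w 40.5 F [-1.   0.2  6.3] grip 49.6
delta [-0.5407  0.2659 -0.2056] turn -0.001
```

servo_tool --steps '[1, 0, 0, -0.02, 0, 1, 0, 0, -0.06, 0, 1, 0, 0, -0.105, 0, 1, 0, 0, -0.15, 0, 1, 0, 0, -0.195, 0]'

```text
time: 16.8
tool_pos: [593.7, 359.6, 225.3]
eef_rot: [-2.644, -1.696, 0.0]
ft_force: [0.5, 0.5, -1.6]
width: 40.5
grip_force: 50.7
```

servo_tool --steps '[1, -0.015, 0.007, -0.015, 0, 1, -0.045, 0.022, -0.015, 0, 1, -0.085, 0.042, -0.015, 0, 1, -0.125, 0.062, -0.015, 0, 1, -0.165, 0.081, -0.015, 0]'

```text
time: 17.3
tool_pos: [598.0, 173.7, 237.4]
eef_rot: [-2.644, -1.697, 0.003]
ft_force: [0.9, -0.5, -0.6]
width: 39.9
grip_force: 50.7
```

servo_tool --steps '[1, -0.04, 0.02, 0, 0, 1, -0.08, 0.039, 0, 0, 1, -0.12, 0.059, 0, 0, 1, -0.16, 0.079, 0, 0, 1, -0.2, 0.098, 0, 0]'

```text
time: 17.8
tool_pos: [603.5, -48.9, 237.4]
eef_rot: [-2.644, -1.695, 0.002]
ft_force: [0.7, -1.0, -0.9]
width: 40.0
grip_force: 50.7
```

servo_tool --steps '[1, -0.04, 0.02, 0, 0, 1, -0.08, 0.039, 0, 0, 1, -0.115, 0.057, 0, 0, 1, -0.14, 0.069, 0, 0, 1, -0.15, 0.074, 0, 0]'

```text
time: 18.3
tool_pos: [608.2, -217.0, 237.2]
eef_rot: [-2.646, -1.692, 0.002]
ft_force: [0.7, 0.9, -0.4]
width: 40.3
grip_force: 50.7
```

servo_tool --steps '[1, 0, 0, 0, 0, 1, 0, 0, 0, 0, 1, 0, 0, 0, 0]'

```text
time: 18.6
tool_pos: [609.3, -212.1, 238.2]
eef_rot: [-2.642, -1.698, -0.0]
ft_force: [0.7, 0.3, -1.4]
width: 40.0
grip_force: 50.7
```

```bash
python3 -c "
from h import *
delta((611,-242.2,173.5),1.142)"
```

```text
t 18.6 tcp [ 609.3 -212.1  238.2] yaw 1.142 tilt [ 0.001 -0.001 -1.   ] w 40.0 F [ 0.7  0.3 -1.4] grip 50.7
delta [-0.0267  0.0141  0.0647] turn 0.0
```

servo_tool --steps '[1, -0.015, 0.008, 0, 0, 1, -0.027, 0.014, 0.01, 0, 1, -0.027, 0.014, 0.03, 0, 1, -0.027, 0.014, 0.05, 0, 1, -0.027, 0.014, 0.05, 0]'

```text
time: 19.1
tool_pos: [608.6, -243.9, 184.5]
eef_rot: [-2.64, -1.693, 0.005]
ft_force: [-1.2, 0.6, -1.2]
width: 40.3
grip_force: 50.8
```

servo_tool --steps '[1, 0, 0, 0, 0, 1, 0, 0, 0, 0]'

```text
time: 19.3
tool_pos: [611.7, -244.8, 189.4]
eef_rot: [2.643, 1.696, 0.001]
ft_force: [-0.2, 0.8, -1.5]
width: 40.1
grip_force: 50.8
```

```bash
python3 -c "
from h import *
delta((611,-242.2,173.5),1.142)"
```

```text
t 19.3 tcp [ 611.7 -244.8  189.4] yaw 1.141 tilt [-0.     0.002 -1.   ] w 40.1 F [-0.2  0.8 -1.5] grip 50.8
delta [ 0.0021 -0.0018  0.0159] turn -0.001
```

servo_tool --steps '[1, 0.002, -0.001, 0.008, 0, 1, 0.002, -0.001, 0.015, 0, 1, 0.002, -0.001, 0.015, 0]'

```text
time: 19.6
tool_pos: [611.2, -241.9, 173.3]
eef_rot: [2.644, 1.696, 0.001]
ft_force: [-1.0, -0.9, -1.1]
width: 40.3
grip_force: 51.2
```

```bash
python3 -c "
from h import *
delta((611,-242.2,173.5),1.142)"
```

```text
t 19.6 tcp [ 611.2 -241.9  173.3] yaw 1.141 tilt [ 0.     0.001 -1.   ] w 40.3 F [-1.  -0.9 -1.1] grip 51.2
delta [-0.0004 -0.     -0.0002] turn -0.001
```

servo_tool --steps '[0, 0, 0, 0, 0, 0, 0, 0, 0, 0, 0, 0, 0, 0, 0, 0, 0, 0, 0, 0, 0, 0, 0, 0, 0]'

```text
time: 20.1
tool_pos: [610.9, -242.0, 173.4]
eef_rot: [-2.644, -1.696, -0.0]
ft_force: [-0.1, 0.0, -0.0]
width: 85.6
grip_force: 0.0
```

servo_tool --steps '[0, 0, 0, 0, 0, 0, 0, 0, -0.015, 0, 0, 0, 0, -0.04, 0, 0, 0, 0, -0.07, 0, 0, 0.01, -0.004, -0.1, 0]'

```text
time: 20.6
tool_pos: [611.1, -232.1, 274.1]
eef_rot: [-2.645, -1.695, 0.001]
ft_force: [-0.3, 0.2, 0.2]
width: 85.5
grip_force: 0.0
```

servo_tool --steps '[0.15, 0.03, -0.013, 0, 0, 0.15, 0.07, -0.031, 0, 0, 0.15, 0.11, -0.049, 0, 0, 0.15, 0.15, -0.067, 0, 0, 0.15, 0.19, -0.085, 0, 0]'

```text
time: 21.1
tool_pos: [613.2, -21.5, 273.6]
eef_rot: [2.645, 1.696, 0.001]
ft_force: [-0.3, 0.9, 0.5]
width: 72.8
grip_force: 0.0
```

servo_tool --steps '[0.15, 0.04, -0.018, 0, 0, 0.15, 0.08, -0.036, 0, 0, 0.15, 0.12, -0.054, 0.02, 0, 0.15, 0.16, -0.072, 0.05, 0, 0.15, 0.2, -0.09, 0.08, 0]'

```text
time: 21.6
tool_pos: [615.2, 192.9, 196.8]
eef_rot: [2.644, 1.696, 0.003]
ft_force: [0.9, -0.5, 0.2]
width: 72.8
grip_force: 0.0
```

servo_tool --steps '[0.15, 0.03, -0.013, 0, 0, 0.15, 0.036, -0.016, 0.02, 0, 0.15, 0.036, -0.016, 0.04, 0, 0.15, 0.036, -0.016, 0.04, 0, 0.15, 0.036, -0.016, 0.04, 0]'

```text
time: 22.1
tool_pos: [615.2, 230.3, 157.0]
eef_rot: [-2.644, -1.696, 0.001]
ft_force: [-0.2, 0.2, -0.1]
width: 72.9
grip_force: 0.0
```

```bash
python3 -c "
from h import *
delta((615,236.5,50),1.142)
c=cam('scene'); save(cv2.resize(c['pixels'][180:320,130:490],None,fx=2.2,fy=2.2),'place2.png')"
```

```text
t 22.1 tcp [615.2 230.3 157. ] yaw 1.141 tilt [-0.001 -0.001 -1.   ] w 72.9 F [-0.2  0.2 -0.1] grip 0.0
delta [ 0.0056 -0.0026  0.107 ] turn -0.001
```

View pics/place2.png

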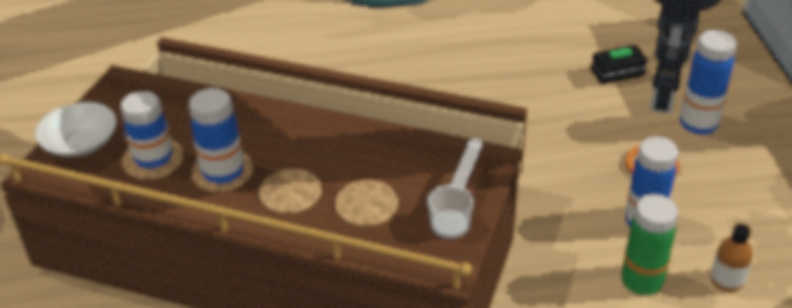

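The second bottle stands on the second cork, at crop (218,140). The gripper is over the 115 mm blue one, whose cap is at crop (657,150), and clear of the green one. Descend and grasp.

servo_tool --steps '[0.15, 0.006, -0.003, 0.01, 0, 0.15, 0.006, -0.003, 0.04, 0, 0.15, 0.006, -0.003, 0.07, 0, 0.15, 0.006, -0.003, 0.095, 0, 0.15, 0.006, -0.003, 0.107, 0]'

```text
time: 22.65
tool_pos: [613.9, 236.9, 47.9]
eef_rot: [-2.644, -1.695, 0.004]
ft_force: [-0.7, 0.5, -0.5]
width: 72.4
grip_force: 0.0
```

servo_tool --steps '[0.15, 0, 0, 0, 0, 0.15, 0, 0, 0, 0, 1, 0, 0, 0, 0, 1, 0, 0, 0, 0, 1, 0, 0, 0, 0]'

```text
time: 23.15
tool_pos: [616.0, 237.8, 52.0]
eef_rot: [2.644, 1.696, 0.004]
ft_force: [-1.9, 0.2, 7.0]
width: 41.4
grip_force: 46.2
```

servo_tool --steps '[1, 0, 0, 0, 0, 1, 0, 0, 0, 0, 1, 0, 0, 0, 0]'

```text
time: 23.45
tool_pos: [616.0, 237.7, 52.0]
eef_rot: [2.644, 1.696, 0.004]
ft_force: [-2.1, -0.2, 6.7]
width: 41.2
grip_force: 46.2
```

```bash
python3 -c "
from h import *
delta((653,-172.1,250),1.142)"
```

```text
t 23.45 tcp [616.  237.7  52. ] yaw 1.141 tilt [ 0.002  0.002 -1.   ] w 41.2 F [-2.1 -0.2  6.7] grip 46.2
delta [-0.3567  0.2049 -0.1984] turn -0.001
```

servo_tool --steps '[1, 0, 0, -0.02, 0, 1, 0, 0, -0.06, 0, 1, 0, 0, -0.105, 0, 1, 0, 0, -0.15, 0, 1, 0, 0, -0.195, 0]'

```text
time: 23.95
tool_pos: [614.7, 237.1, 247.3]
eef_rot: [2.644, 1.696, 0.001]
ft_force: [1.4, -0.1, -2.1]
width: 41.6
grip_force: 45.8
```

servo_tool --steps '[1, 0, 0, -0.02, 0, 1, -0.02, 0.011, -0.02, 0, 1, -0.055, 0.032, -0.02, 0, 1, -0.095, 0.055, -0.02, 0, 1, -0.135, 0.078, -0.02, 0]'

```text
time: 24.45
tool_pos: [629.6, 80.8, 265.7]
eef_rot: [2.643, 1.698, 0.001]
ft_force: [1.2, 0.4, -1.9]
width: 41.0
grip_force: 45.7
```

servo_tool --steps '[1, -0.04, 0.023, 0, 0, 1, -0.08, 0.046, 0, 0, 1, -0.12, 0.069, 0, 0, 1, -0.155, 0.089, 0, 0, 1, -0.185, 0.106, 0, 0]'

```text
time: 24.95
tool_pos: [648.8, -132.9, 265.5]
eef_rot: [2.645, 1.694, 0.0]
ft_force: [0.5, 0.6, -1.7]
width: 41.5
grip_force: 45.7
```

servo_tool --steps '[1, -0.02, 0.012, 0, 0, 1, -0.03, 0.017, 0, 0, 1, -0.03, 0.017, 0, 0, 1, -0.03, 0.017, 0, 0, 1, -0.03, 0.017, 0, 0]'

```text
time: 25.45
tool_pos: [651.8, -163.0, 265.1]
eef_rot: [-2.642, -1.698, -0.001]
ft_force: [-0.3, -0.6, -2.1]
width: 41.1
grip_force: 45.7
```

```bash
python3 -c "
from h import *
delta((653,-172.1,195.5),1.142)"
```

```text
t 25.45 tcp [ 651.8 -163.   265.1] yaw 1.142 tilt [ 0.001 -0.    -1.   ] w 41.1 F [-0.3 -0.6 -2.1] grip 45.7
delta [-0.0078  0.0048  0.0696] turn 0.0
```

servo_tool --steps '[1, -0.008, 0.005, 0, 0, 1, -0.008, 0.005, 0.02, 0, 1, -0.008, 0.005, 0.04, 0, 1, -0.008, 0.005, 0.055, 0, 1, -0.008, 0.005, 0.055, 0]'

```text
time: 25.95
tool_pos: [651.5, -173.2, 207.3]
eef_rot: [-2.64, -1.695, 0.005]
ft_force: [-1.3, -0.4, -2.5]
width: 41.0
grip_force: 45.7
```

servo_tool --steps '[1, 0, 0, 0, 0, 1, 0, 0, 0, 0]'

```text
time: 26.15
tool_pos: [654.0, -174.3, 211.2]
eef_rot: [2.643, 1.696, 0.002]
ft_force: [0.4, -0.5, -1.9]
width: 41.2
grip_force: 45.7
```

```bash
python3 -c "
from h import *
delta((653,-172.1,195.5),1.142)"
```

```text
t 26.15 tcp [ 654.  -174.3  211.2] yaw 1.141 tilt [ 0.     0.002 -1.   ] w 41.2 F [ 0.4 -0.5 -1.9] grip 45.7
delta [ 0.0016 -0.0019  0.0157] turn -0.001
```

servo_tool --steps '[1, 0.002, -0.001, 0.008, 0, 1, 0.002, -0.001, 0.015, 0, 1, 0.002, -0.001, 0.015, 0, 1, 0.002, -0.001, 0.015, 0]'

```text
time: 26.55
tool_pos: [653.4, -172.0, 195.1]
eef_rot: [2.644, 1.696, 0.001]
ft_force: [0.6, 0.4, 1.6]
width: 40.9
grip_force: 46.6
```

```bash
python3 -c "
from h import *
delta((653,-172.1,195.5),1.142)"
```

```text
t 26.55 tcp [ 653.4 -172.   195.1] yaw 1.141 tilt [ 0.     0.001 -1.   ] w 40.9 F [0.6 0.4 1.6] grip 46.6
delta [-0.0003 -0.0003 -0.0004] turn -0.001
```

servo_tool --steps '[0, 0, 0, 0, 0, 0, 0, 0, 0, 0, 0, 0, 0, 0, 0, 0, 0, 0, 0, 0, 0, 0, 0, 0, 0]'

```text
time: 27.05
tool_pos: [653.1, -171.9, 194.9]
eef_rot: [-2.644, -1.696, 0.0]
ft_force: [-0.5, 0.4, -1.0]
width: 85.0
grip_force: 0.0
```

servo_tool --steps '[0, 0, 0, 0, 0, 0, 0, 0, -0.015, 0, 0, 0, 0, -0.04, 0, 0, 0, 0, -0.07, 0, 0, 0.005, -0.005, -0.1, 0]'

```text
time: 27.55
tool_pos: [650.8, -165.9, 297.0]
eef_rot: [2.644, 1.695, 0.0]
ft_force: [-0.1, 0.7, 0.5]
width: 85.3
grip_force: 0.0
```

servo_tool --steps '[0, 0.02, -0.02, 0, 0, 0, 0.05, -0.05, 0, 0, 0, 0.08, -0.08, 0, 0, 0, 0.11, -0.11, 0, 0, 0, 0.14, -0.14, 0, 0]'

```text
time: 28.05
tool_pos: [581.3, 21.7, 296.4]
eef_rot: [2.644, 1.695, 0.002]
ft_force: [-0.4, 1.0, 0.1]
width: 85.4
grip_force: 0.0
```

servo_tool --steps '[0, 0.03, -0.03, 0, 0, 0, 0.06, -0.06, 0, 0, 0, 0.09, -0.09, 0, 0, 0, 0.12, -0.12, 0, 0, 0, 0.15, -0.15, 0, 0]'

```text
time: 28.55
tool_pos: [507.4, 220.8, 296.5]
eef_rot: [2.644, 1.696, 0.003]
ft_force: [0.2, 0.4, 1.0]
width: 85.4
grip_force: 0.0
```

servo_tool --steps '[0, 0.03, -0.03, 0, 0, 0, 0.06, -0.06, 0.02, 0, 0, 0.08, -0.08, 0.05, 0, 0, 0.095, -0.095, 0.08, 0, 0, 0.095, -0.095, 0.1, 0]'

```text
time: 29.05
tool_pos: [459.5, 347.6, 194.3]
eef_rot: [-2.641, -1.7, 0.0]
ft_force: [0.0, -0.4, -0.0]
width: 85.6
grip_force: 0.0
```

servo_tool --steps '[0, 0, 0, 0, 0, 0, 0, 0, 0, 0]'

```text
time: 29.25
tool_pos: [461.6, 345.3, 196.1]
eef_rot: [2.644, 1.696, 0.001]
ft_force: [0.5, 0.5, 0.3]
width: 85.3
grip_force: 0.0
```

```bash
python3 -c "
from h import *
delta((453.5,363,70),1.142)"
```

```text
t 29.25 tcp [461.6 345.3 196.1] yaw 1.141 tilt [ 0.001  0.001 -1.   ] w 85.3 F [0.5 0.5 0.3] grip 0.0
delta [ 0.0126 -0.0148  0.1261] turn -0.001
```

servo_tool --steps '[0, 0.013, -0.015, 0.01, 0, 0, 0.013, -0.015, 0.04, 0, 0, 0.013, -0.015, 0.04, 0, 0, 0.013, -0.015, 0.04, 0]'

```text
time: 29.65
tool_pos: [453.8, 363.0, 156.4]
eef_rot: [2.645, 1.695, 0.002]
ft_force: [0.3, -0.4, -0.1]
width: 85.0
grip_force: 0.0
```

```bash
python3 -c "
from h import *
delta((453.5,363,70),1.142)"
```

```text
t 29.65 tcp [453.8 363.  156.4] yaw 1.14 tilt [ 0.001  0.001 -1.   ] w 85.0 F [ 0.3 -0.4 -0.1] grip 0.0
delta [-0.0002 -0.0003  0.0864] turn -0.002
```

servo_tool --steps '[0, 0, 0, 0.025, 0, 0, 0, 0, 0.05, 0, 0, 0, 0, 0.07, 0, 0, 0, 0, 0.086, 0, 0, 0, 0, 0.086, 0]'

```text
time: 30.15
tool_pos: [453.2, 362.7, 69.0]
eef_rot: [-2.645, -1.695, 0.002]
ft_force: [-0.8, 0.1, -0.7]
width: 85.2
grip_force: 0.0
```

servo_tool --steps '[0, 0, 0, 0, 0, 1, 0, 0, 0, 0, 1, 0, 0, 0, 0, 1, 0, 0, 0, 0, 1, 0, 0, 0, 0]'

```text
time: 30.65
tool_pos: [453.7, 364.1, 70.6]
eef_rot: [-2.644, -1.696, -0.004]
ft_force: [-2.2, 0.9, 8.2]
width: 43.9
grip_force: 48.6
```

servo_tool --steps '[1, 0, 0, 0, 0, 1, 0, 0, 0, 0, 1, 0, 0, 0, 0]'

```text
time: 30.95
tool_pos: [453.7, 364.1, 70.5]
eef_rot: [-2.644, -1.696, -0.004]
ft_force: [-1.7, -0.2, 7.9]
width: 44.3
grip_force: 48.5
```

```bash
python3 -c "
from h import *
delta((681.7,-96,285),1.142)"
```

```text
t 30.95 tcp [453.7 364.1  70.5] yaw 1.141 tilt [ 0.002  0.001 -1.   ] w 44.3 F [-1.7 -0.2  7.9] grip 48.5
delta [-0.3227  0.3993 -0.2148] turn -0.001
```

servo_tool --steps '[1, 0, 0, -0.02, 0, 1, 0, 0, -0.06, 0, 1, 0, 0, -0.105, 0, 1, 0, 0, -0.15, 0, 1, 0, 0, -0.195, 0]'

```text
time: 31.45
tool_pos: [452.3, 362.9, 265.7]
eef_rot: [-2.644, -1.696, 0.001]
ft_force: [1.1, 0.3, -2.2]
width: 44.2
grip_force: 49.1
```

servo_tool --steps '[1, 0, 0, -0.02, 0, 1, -0.012, 0.015, -0.02, 0, 1, -0.035, 0.043, -0.02, 0, 1, -0.06, 0.074, -0.02, 0, 1, -0.085, 0.105, -0.02, 0]'

```text
time: 31.95
tool_pos: [512.8, 241.1, 283.9]
eef_rot: [-2.643, -1.698, 0.001]
ft_force: [0.6, -0.3, -2.6]
width: 44.0
grip_force: 49.1
```

servo_tool --steps '[1, -0.027, 0.033, 0, 0, 1, -0.054, 0.067, 0, 0, 1, -0.081, 0.1, 0, 0, 1, -0.108, 0.134, 0, 0, 1, -0.135, 0.167, 0, 0]'

```text
time: 32.45
tool_pos: [608.6, 48.2, 283.8]
eef_rot: [-2.644, -1.696, 0.001]
ft_force: [0.8, 0.1, -2.5]
width: 43.6
grip_force: 49.1
```

servo_tool --steps '[1, -0.027, 0.033, 0, 0, 1, -0.05, 0.062, 0, 0, 1, -0.07, 0.087, 0, 0, 1, -0.085, 0.105, 0, 0, 1, -0.09, 0.112, 0, 0]'

```text
time: 32.95
tool_pos: [673.2, -80.8, 283.4]
eef_rot: [-2.646, -1.694, 0.001]
ft_force: [-0.7, -0.2, -3.2]
width: 44.1
grip_force: 49.1
```

servo_tool --steps '[1, 0, 0, 0, 0, 1, 0, 0, 0, 0, 1, 0, 0, 0, 0]'

```text
time: 33.25
tool_pos: [672.2, -77.0, 284.1]
eef_rot: [-2.642, -1.698, -0.0]
ft_force: [-0.6, 0.7, -2.1]
width: 44.0
grip_force: 49.1
```

```bash
python3 -c "
from h import *
delta((681.7,-96,214),1.142)"
```

```text
t 33.25 tcp [672.2 -77.  284.1] yaw 1.142 tilt [ 0.001 -0.001 -1.   ] w 44.0 F [-0.6  0.7 -2.1] grip 49.1
delta [-0.0134  0.0166  0.07  ] turn 0.0
```

servo_tool --steps '[1, -0.013, 0.017, 0, 0, 1, -0.013, 0.017, 0.02, 0, 1, -0.013, 0.017, 0.04, 0, 1, -0.013, 0.017, 0.055, 0, 1, -0.013, 0.017, 0.055, 0]'

```text
time: 33.75
tool_pos: [680.6, -95.7, 226.5]
eef_rot: [-2.64, -1.696, 0.005]
ft_force: [-0.7, -0.5, -3.0]
width: 43.7
grip_force: 49.2
```

servo_tool --steps '[1, 0, 0, 0, 0, 1, 0, 0, 0, 0]'

```text
time: 33.95
tool_pos: [683.5, -97.1, 230.4]
eef_rot: [2.642, 1.696, 0.003]
ft_force: [-0.5, -0.5, -1.8]
width: 43.9
grip_force: 49.2
```

```bash
python3 -c "
from h import *
delta((681.7,-96,214),1.142)"
```

```text
t 33.95 tcp [683.5 -97.1 230.4] yaw 1.141 tilt [ 0.001  0.002 -1.   ] w 43.9 F [-0.5 -0.5 -1.8] grip 49.2
delta [ 0.0002 -0.0022  0.0164] turn -0.001
```

servo_tool --steps '[1, 0, -0.001, 0.008, 0, 1, 0, -0.001, 0.016, 0, 1, 0, -0.001, 0.016, 0, 1, 0, -0.001, 0.016, 0]'

```text
time: 34.35
tool_pos: [682.3, -97.2, 213.7]
eef_rot: [2.644, 1.696, 0.002]
ft_force: [-0.6, 0.4, 3.6]
width: 43.6
grip_force: 50.7
```

```bash
python3 -c "
from h import *
delta((681.7,-96,214),1.142)"
```

```text
t 34.35 tcp [682.3 -97.2 213.7] yaw 1.141 tilt [ 0.     0.001 -1.   ] w 43.6 F [-0.6  0.4  3.6] grip 50.7
delta [ 0.0008 -0.001  -0.0003] turn -0.001
```

servo_tool --steps '[0, 0, 0, 0, 0, 0, 0, 0, 0, 0, 0, 0, 0, 0, 0, 0, 0, 0, 0, 0, 0, 0, 0, 0, 0]'

```text
time: 34.85
tool_pos: [681.8, -97.1, 212.8]
eef_rot: [-2.644, -1.696, 0.0]
ft_force: [0.0, 0.0, -0.0]
width: 85.2
grip_force: 0.0
```

servo_tool --steps '[0, 0, 0, 0, 0, 0, 0, 0, -0.015, 0, 0, 0, 0, -0.04, 0, 0, 0, 0, -0.07, 0, 0, 0.005, -0.005, -0.1, 0]'

```text
time: 35.35
tool_pos: [679.6, -91.1, 315.0]
eef_rot: [2.644, 1.695, 0.0]
ft_force: [1.6, -0.1, -0.5]
width: 85.2
grip_force: 0.0
```

servo_tool --steps '[0, 0.02, -0.02, 0, 0, 0, 0.05, -0.05, 0, 0, 0, 0.08, -0.08, 0, 0, 0, 0.11, -0.11, 0, 0, 0, 0.14, -0.14, 0, 0]'

```text
time: 35.85
tool_pos: [610.1, 96.6, 314.5]
eef_rot: [2.644, 1.696, 0.003]
ft_force: [0.2, 0.8, -0.3]
width: 85.3
grip_force: 0.0
```

servo_tool --steps '[0, 0.03, -0.03, 0, 0, 0, 0.06, -0.06, 0, 0, 0, 0.09, -0.09, 0, 0, 0, 0.11, -0.11, 0, 0, 0, 0.11, -0.11, 0, 0]'

```text
time: 36.35
tool_pos: [555.0, 244.6, 314.5]
eef_rot: [-2.64, -1.701, -0.003]
ft_force: [-0.1, -1.2, -0.7]
width: 85.9
grip_force: 0.0
```

servo_tool --steps '[0, 0, 0, 0, 0, 0, 0, 0, 0, 0, 0, 0, 0, 0, 0]'

```text
time: 36.65
tool_pos: [557.0, 239.8, 313.2]
eef_rot: [2.645, 1.694, 0.0]
ft_force: [-0.9, 0.3, -0.2]
width: 85.6
grip_force: 0.0
```

Run:
```python
from h import *
delta((0,0,0))
s=cam('scene'); t=cam('top')
H=[75,95,115,135];C=[(581,-316.3),(611,-242.2),(653,-172.1),(681.7,-96)]
g=[tuple(int(round(v)) for v in proj(t,[[x,y,143+h]])[0]) for (x,y),h in zip(C,H)]
for h,c,o in zip(H,C,caps(t,g)): 
    print(h,'cork',c,'cap z %.0f'%o[0],'plane',o[1][:2],'depth',o[2],'off',np.hypot(*(o[1][:2]-c)).round(1),np.hypot(*(o[2][:2]-c)).round(1))
S=cv2.resize(s['pixels'][170:320,130:380],(750,450)); save(S,'final.png')
```

```text
t 36.65 tcp [557.  239.8 313.2] yaw 1.139 tilt [ 0.  0. -1.] w 85.6 F [-0.9  0.3 -0.2] grip 0.0
delta [-0.4508 -0.4057  0.3131] turn None
75 cork (581, -316.3) cap z 221 plane [ 578.5 -314.7] depth [ 578.9 -315.   218.8] off 3.0 2.5
95 cork (611, -242.2) cap z 241 plane [ 610.  -240.2] depth [ 611.1 -239.5  238.7] off 2.2 2.7
115 cork (653, -172.1) cap z 261 plane [ 652.4 -171.1] depth [ 652.  -171.3  258.6] off 1.2 1.3
135 cork (681.7, -96) cap z 281 plane [679.  -96.3] depth [679.6 -96.1 278.9] off 2.7 2.1
```

View pics/final.png

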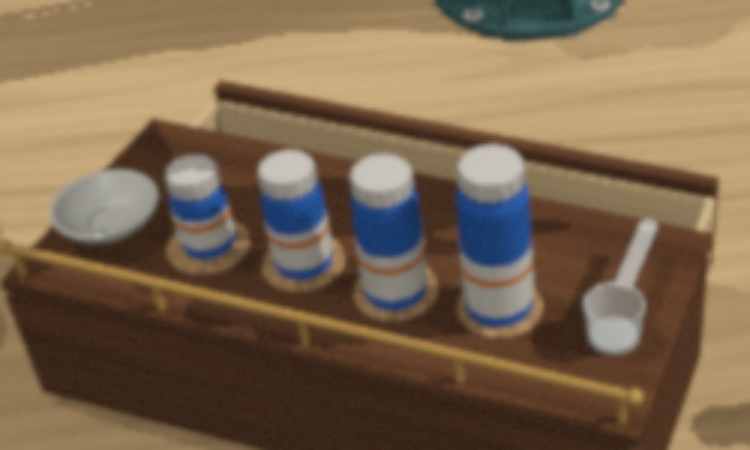

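All four stand upright and rise in height from the dish at crop (105,205) to the scoop at (615,315). Their axes are within 3 mm of the cork centres, cap heights are right, and the arm is clear. Handing in.

```bash
python3 -c "
from station import bot
print(bot.job_done())"
```

```text
the job is handed in; nothing more can be done
None
```

The job is handed in: all four blue bottles stand upright on the corks, shortest by the dish to tallest by the scoop, each measured within about 3 mm of its cork's centre, though `job_done()` returned no verdict.

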